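# Build the next crosswise layer of a comb drying tower

### The job

On the drying rack one of the two darker combs has been left out of place, out towards the long end of the brass rails: slide it along the rails, without lifting it off them, until it is snug against both of its black stops and parallel to the other dark comb. Then take the two loose pale combs from the bench and lay them crosswise on the dark pair as the next layer, one straight above each brass rail, level, square and centred so that both ends overhang equally. Leave the reed wrench, the cover plate and the magnifier where they lie.

Things in the scene. Friction and masses are not known exactly. Their poses are not given: they have to be found in the camera images.
- rack: fixed drying rack: aluminium plate 150 mm (x) by 210 mm (y from -85 to +125), 10 mm thick; two brass rails 12 mm wide along y at x = -48 and +48 mm, from y = -80 to +120, tops 24 mm above the bench. Black stops 8 mm high and 8 mm wide stand on each rail: one with its outer face at y = +30 mm, two that trap the home comb at y = -45 mm. Origin on the bench under the middle of the tower
- askew_home (a point): point in the rack at x = 0, y = +45, z = 24 mm: where the underside centre of the askew comb is when it lies along the rack's x against the two stops at y = +30 mm; axes as the rack's
- over_near_rail (a point): point in the rack 40 mm above its origin and 48 mm to its -x side: where the underside centre of a pale comb belongs, above one rail (level with the tops of the dark combs); axes as the rack's
- over_far_rail (a point): the same point above the other rail, 48 mm to the rack's +x side
- comb_home: dark pearwood harmonica comb already in place on the rails, along the rack's x; 150 mm long (its x axis), 30 mm wide (y), 16 mm thick, slotted along one long edge (treat it as a solid bar), 50 g; origin at the centre of its underside
- comb_askew: dark pearwood comb lying across the rails, skewed by up to 13 degrees, 30 to 50 mm outside its place, towards the rack's +y end; 150 mm long (its x axis), 30 mm wide (y), 16 mm thick, slotted along one long edge (treat it as a solid bar), 50 g; origin at the centre of its underside
- comb_a: pale pearwood comb lying flat on the bench; 150 mm long (its x axis), 30 mm wide (y), 16 mm thick, slotted along one long edge (treat it as a solid bar), 50 g; origin at the centre of its underside
- comb_b: second pale pearwood comb lying flat on the bench; 150 mm long (its x axis), 30 mm wide (y), 16 mm thick, slotted along one long edge (treat it as a solid bar), 50 g; origin at the centre of its underside
- cover_plate: chrome cover plate, 140 x 34 x 14 mm, lying on the bench; origin under its centre, x along its length; a bystander
- reed_wrench: blued steel wrench, 150 mm long, lying on the bench; x along its length; a bystander
- magnifier: magnifier in a black ring, 72 mm across, 12 mm thick, flat on the bench; origin under its centre; a bystander
Mind the look-alikes: they are no part of the job. What is shaped like the comb_a but green or red is not meant.

How it is judged:
By the outcome, as a careful person would: the job done as asked, in the order asked, and still so for the second after the job is handed in, with the robot touching nothing.
It also fails if it takes over 62 s, if anything falls off the work surface, if the arm or the gripper's body presses on something with over 40 N, if the wrist force passes 120 N, or if a joint passes its speed limit or range.

### The arm

A 6-joint arm with a two-finger parallel gripper is mounted at the origin on the work surface. World frame = base frame: x ahead of the robot, y to its left, z up, the work surface at z = 0. Lengths are in m, angles in rad, forces in N, time in s.
With the tool pointing down it reaches from about 0.425 to 0.95 m from the base axis. Payload 3.5 kg.
Tool frame: the origin (TCP) lies between the finger pads; the fingertips stand 19 mm ahead of it and the grasp point (between the pads) is the TCP; z points along the fingers, y is the line along which they close (so a half turn about z gives the same grasp; the last joint's range is limited). The gripper opens to 85 mm and grips with 20 to 120 N. Pads are 22 mm wide; open, the fingers measure 114 mm over their backs; the gripper's body (76 mm by 85 mm) begins 54 mm behind the grasp point. The pads swing forward as they close: fully open they stand 13 mm farther back than shut.
Start: joints at [1.003, 0.286, 1.577, -0, 1.279, -0.15], TCP at [0.274, 0.617, 0.25] pointing down, gripper open.
Joint ranges: [-2.77, 2.77], [-0.9, 2.22], [0.21, 2.48], [-1.53, 4.67], [0.24, 2.81], [-2.84, 2.84]. Speed limits (rad/s): [2.79, 2.79, 3.14, 3.14, 3.14, 3.14].

### API

Orientations are given as a unit quaternion [x, y, z, w].
In Python, from plant import monitor, eyes, ctrl gives the robot as it stands.
- The arm moves only by the shell command python3 -m handwheel 'ROWS' [FORCE]. ROWS is JSON, a list of rows, each a list of 7 numbers: the shift along the tool's x, y, z in units of 40 cm (1.0 is 40 cm), then the turn, a rotation vector about the tool's x, y, z in units of pi rad (1.0 is pi rad), then the opening, from -1 (shut) to 1 (fully open). A call has 1 to 12 rows; each row is the pose to reach, as a shift and turn from the pose commanded when the call began, along the tool's axes at that moment, turning the shorter way round; what a row does not reach only later rows make up. A row lasts 1/8 s, in which the tool goes at most 62.5 mm and 10.7 degrees, less where a joint would pass 70% of its speed; a pose out of reach is approached as far as the arm can. A call with a number of a shift or a turn outside -1 to 1 is refused whole. A call with a gripper value outside its range is refused whole. The fingers move at their own pace and stop on an object; FORCE is the grip in N (left out, the last holds). Time passes only in rows, so rows that repeat a pose let the fingers close. It gives the time, the measured TCP pose, the force, the opening and the grip force at its end, in the units of the state.
- monitor.get_state(): the state, without advancing time (a new reading comes with each control period).
- eyes.read_camera(name): name is "side" or "top" or "wrist"; returns the picture (400x640x3 uint8, red, green, blue); there is no depth.
- eyes.camera_params(name): a dict with "K" (3x3 intrinsics, pixels), "R" (3x3) and "t" (3): a world point X has camera coordinates R X + t. Camera axes: x right, y down, z forward; pixel columns grow to the right and rows downward; lengths in m; the calibration is good to about 2 mm. A picture is of the moment at which its call begins: read the wrist's pose just before it. camera_params takes no time and is no camera call; for the wrist camera it gives the pose at the moment of the call.
- ctrl.sign_off(): hands the job in; it is judged then, once.
The state is a dict: "time": time; "qpos": joint angles; "dq": joint speeds; "joint_efforts": joint torques, N m; "eef_pos": TCP position; "tcp_rot": TCP orientation; "contact_force": force on the tool from outside, world axes, zero at the start; "wrist_torque": the same for the moment, N m; "opening": opening from 0.0 (shut) to 1.0 (fully open); "finger_force": force on a finger pad.
Only numpy, scipy, OpenCV 4.12 (cv2) and the standard library are available. Lean on these libraries where they do the work, as an engineer would, in place of code of your own. Each camera call takes 0.05 s, during which the arm holds its last target. There are 200 camera calls.

## Working session

There is one attempt and no reset: what is moved stays moved. The work goes in short steps, Python scripts to look and compute and a shell command to move; the robot and the scene stay as the last step left them, time stands still between calls to the robot, and variables do not carry over. Pictures are saved under pics/ and viewed, at most 10 in all, crops included, and the job is handed in when it is done.

```bash
ls; mkdir -p pics; python3 - <<'E'
from plant import monitor, eyes
import cv2,numpy as np
s=monitor.get_state();print(s)
for n in("top","side"):
    im=eyes.read_camera(n);cv2.imwrite(f"pics/{n}0.png",im[:,:,::-1]);p=eyes.camera_params(n);print(n,p['K'],p['R'],p['t'])
E
```

```text
pics
{'time': 0.0, 'qpos': array([ 1.00299065e+00,  2.87215090e-01,  1.57819402e+00, -1.28329151e-05,
        1.27857452e+00, -1.49974042e-01]), 'dq': array([ 1.99492866e-03, -9.43422969e-05,  1.40237711e-04,  8.45481888e-04,
       -1.38895983e-03, -1.24587017e-03]), 'joint_efforts': array([-4.86613080e-04, -4.05989707e+01, -2.92619258e+01, -2.58078717e-04,
        5.74844235e-03, -2.04865501e-06]), 'eef_pos': array([0.27352684, 0.61642485, 0.24890495]), 'tcp_rot': array([ 2.07397451e-01,  9.78256034e-01, -1.12147642e-03, -4.14145939e-04]), 'contact_force': array([-0.2721094 , -0.17303778,  1.20612739]), 'wrist_torque': array([-0.00373903, -0.05589575,  0.01030649]), 'finger_force': 0.0, 'opening': 0.9995240016163285}
top [[380.8480729    0.         325.00827724]
 [  0.         380.8480729  202.08369289]
 [  0.           0.           1.        ]] [[-0.00900661 -0.99974118  0.02089161]
 [-0.99355826  0.00658681 -0.1131309 ]
 [ 0.11296401 -0.02177595 -0.99336043]] [-0.01122958  0.62065705  0.98915399]
side [[382.02597964   0.         317.27672237]
 [  0.         382.02597964 199.81960856]
 [  0.           0.           1.        ]] [[ 0.75000004 -0.6613409   0.01132101]
 [-0.33768564 -0.39756061 -0.85317874]
 [ 0.56874278  0.63606114 -0.5214958 ]] [-0.4593271   0.24691061  0.82953654]
```

View pics/top0.png

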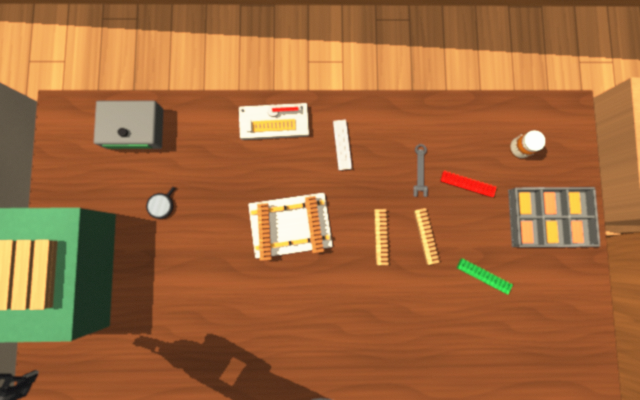

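View pics/side0.png

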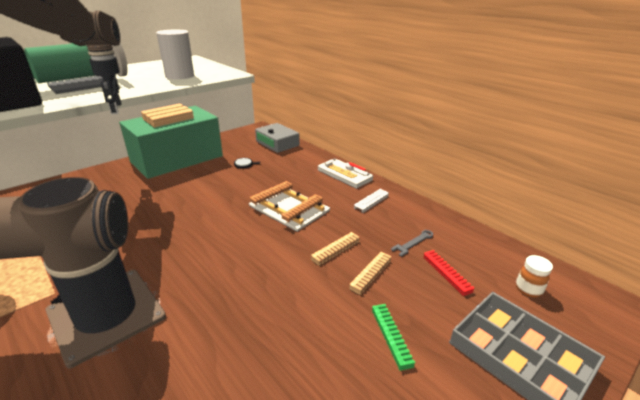

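Top view: the rack is at about (290,228), with dark combs at (265,232) and (315,225). The pale combs are at (381,237) and (427,237). The red and green look-alikes, the wrench and the cover plate lie clear of them. The side view agrees.

```bash
cat > h.py <<'E'
import numpy as np, cv2
from scipy.spatial.transform import Rotation as Ro
from plant import monitor, eyes
def ray(p,uv):
    uv=np.atleast_2d(uv).astype(float)
    d=np.c_[uv,np.ones(len(uv))]@np.linalg.inv(p['K']).T@p['R']
    return -p['R'].T@p['t'], d
def cast(p,uv,z):
    c,d=ray(p,uv); return c+d*((z-c[2])/d[:,2])[:,None]
def proj(p,X):
    q=np.atleast_2d(X)@p['R'].T+p['t']; q=q@p['K'].T; return q[:,:2]/q[:,2:]
def tri(obs):  # [(params,uv),...] -> point nearest to the rays, residual
    A=np.zeros((3,3));b=np.zeros(3);L=[]
    for p,uv in obs:
        c,d=ray(p,uv);d=d[0]/np.linalg.norm(d[0]);M=np.eye(3)-np.outer(d,d);A+=M;b+=M@c;L.append((M,c))
    x=np.linalg.solve(A,b);return x,[np.linalg.norm(M@(x-c)) for M,c in L]
def tool(): 
    s=monitor.get_state(); return s['eef_pos'],Ro.from_quat(s['tcp_rot'])
def move(pos,yaw):
    """units for a row to world pos with tool down; yaw = world angle of tool x axis"""
    P,R=tool(); c,s=np.cos(yaw),np.sin(yaw)
    T=Ro.from_matrix(np.array([[c,s,0],[s,-c,0],[0,0,-1]]))
    return np.round(np.r_[R.inv().apply(np.array(pos)-P)/.4,(R.inv()*T).as_rotvec()/np.pi],4)
def snap(name,f):
    p=eyes.camera_params(name); im=eyes.read_camera(name)
    np.savez(f"pics/{f}.npz",im=im,**p); cv2.imwrite(f"pics/{f}.png",im[:,:,::-1]); return p,im
def load(f):
    d=np.load(f"pics/{f}.npz"); return {k:d[k] for k in 'KRt'},d['im']
E
python3 - <<'E'
from h import *
p=eyes.camera_params('top');print(cast(p,[[290,228],[265,232],[315,225]],.03));print(cast(p,[[381,237],[427,237]],.016))
w=eyes.camera_params('wrist');P,R=tool();c=-w['R'].T@w['t'];print('cam in tool',R.inv().apply(c-P));print(w['K'],(w['R']@R.as_matrix()).round(3));print(R.as_matrix().round(3))
for x,y in((.56,.08),):
  for yaw in (0,np.pi/2,1.15): print(move([x,y,.3],yaw))
E
```

```text
[[0.55192385 0.07820657 0.03      ]
 [0.54178864 0.14486168 0.03      ]
 [0.55942691 0.01122657 0.03      ]]
[[ 0.52611607 -0.16804023  0.016     ]
 [ 0.52503967 -0.29393848  0.016     ]]
cam in tool [ 0.07896409  0.00054868 -0.12386794]
[[306.61779742   0.         321.64360774]
 [  0.         306.61779742 202.6378684 ]
 [  0.           0.           1.        ]] [[ 0.     1.     0.001]
 [-0.952  0.001 -0.307]
 [-0.307 -0.001  0.952]]
[[-0.914  0.406 -0.001]
 [ 0.406  0.914 -0.002]
 [ 0.    -0.002 -1.   ]]
[-1.1986e+00 -9.3550e-01 -1.2570e-01 -3.0000e-04  9.0000e-04  8.6700e-01]
[-1.1986e+00 -9.3550e-01 -1.2570e-01 -7.0000e-04  3.0000e-04  3.6700e-01]
[-1.1986e+00 -9.3550e-01 -1.2570e-01 -6.0000e-04  5.0000e-04  5.0090e-01]
```

```bash
python3 -m handwheel '[[-1,-0.84,0.06,0,0,-0.133,1],[-1,-0.84,0.06,0,0,-0.133,1],[-1,-0.84,0.06,0,0,-0.133,1],[-1,-0.84,0.06,0,0,-0.133,1],[-1,-0.84,0.06,0,0,-0.133,1],[-1,-0.84,0.06,0,0,-0.133,1],[-1,-0.84,0.06,0,0,-0.133,1],[-1,-0.84,0.06,0,0,-0.133,1],[-1,-0.84,0.06,0,0,-0.133,1]]' && python3 -c "
from h import *
print(move([.55,.04,.22],np.pi),move([.55,-.16,.22],np.pi))"
```

```text
time: 1.23
eef_pos: [0.5038, 0.1446, 0.2258]
tcp_rot: [0.002, 1.0, -0.0, -0.0]
contact_force: [-0.6, 0.2, -1.0]
opening: 1.002
finger_force: 0.0
[-1.164e-01 -2.611e-01  1.450e-02 -1.000e-04 -2.000e-04 -1.100e-03] [-1.182e-01 -7.610e-01  1.470e-02 -1.000e-04 -2.000e-04 -1.100e-03]
```

```bash
python3 -m handwheel '[[-0.117,-0.26,0.015,0,0,0,1],[-0.117,-0.26,0.015,0,0,0,1],[-0.117,-0.26,0.015,0,0,0,1],[-0.117,-0.26,0.015,0,0,0,1]]' && python3 -c "
from h import *
snap('wrist','w1')" && python3 -m handwheel '[[0,-0.4,0,0,0,0,1],[0,-0.4,0,0,0,0,1],[0,-0.4,0,0,0,0,1],[0,-0.4,0,0,0,0,1],[0,-0.4,0,0,0,0,1]]' && python3 -c "
from h import *
snap('wrist','w2')"
```

```text
time: 1.72
eef_pos: [0.5494, 0.0438, 0.2198]
tcp_rot: [0.0, 1.0, 0.0, -0.001]
contact_force: [-0.3, -0.7, -0.2]
opening: 1.001
finger_force: 0.0
time: 2.4
eef_pos: [0.5498, -0.1148, 0.2203]
tcp_rot: [-0.001, 1.0, 0.0, -0.0]
contact_force: [-0.4, 0.2, -0.2]
opening: 1.001
finger_force: 0.0
```

View pics/w1.png

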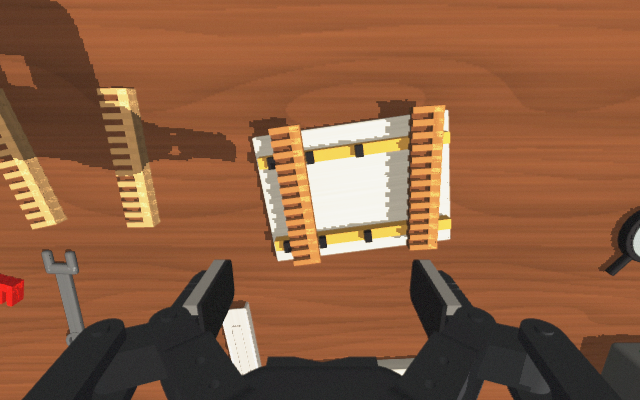

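View pics/w2.png

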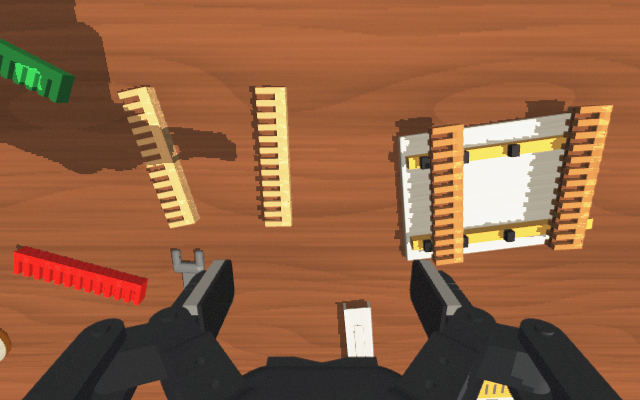

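w1: home comb at about (294,195), askew comb (427,178), +30 stops at (359,150) and (368,236), pale combs at the left. w2: pale combs at (160,157) and (272,157), rack at the right. The fingers only occlude the bottom of the picture.

```bash
cat >> h.py <<'E'
def masks(im):
    hsv=cv2.cvtColor(im,cv2.COLOR_RGB2HSV); h,s,v=cv2.split(hsv)
    return h,s,v
def blobs(m,amin=400):
    n,l,st,ce=cv2.connectedComponentsWithStats(m.astype(np.uint8))
    return [(l==i,st[i],ce[i]) for i in range(1,n) if st[i][4]>amin]
E
python3 - <<'E'
from h import *
for f,pts in(('w1',[(314,200),(301,200),(437,180),(430,240),(140,210),(130,130),(150,130),(420,143),(350,210),(200,330),(395,147),(200,60),(359,150)]),('w2',[(275,215),(283,150),(150,100),(170,150),(158,165),(452,200)])):
    p,im=load(f);h,s,v=masks(im)
    print(f,[(q,h[q[1],q[0]],s[q[1],q[0]],v[q[1],q[0]]) for q in pts])
p,im=load('w1');a=cv2.resize(im[90:280,240:465],None,fx=3.5,fy=3.1,interpolation=0)
cv2.imwrite('pics/z1.png',a[:,:,::-1])
E
```

```text
w1 [((314, 200), np.uint8(26), np.uint8(7), np.uint8(246)), ((301, 200), np.uint8(21), np.uint8(148), np.uint8(245)), ((437, 180), np.uint8(16), np.uint8(160), np.uint8(241)), ((430, 240), np.uint8(15), np.uint8(163), np.uint8(236)), ((140, 210), np.uint8(12), np.uint8(143), np.uint8(102)), ((130, 130), np.uint8(16), np.uint8(131), np.uint8(165)), ((150, 130), np.uint8(10), np.uint8(147), np.uint8(92)), ((420, 143), np.uint8(11), np.uint8(165), np.uint8(156)), ((350, 210), np.uint8(25), np.uint8(6), np.uint8(247)), ((200, 330), np.uint8(120), np.uint8(26), np.uint8(40)), ((395, 147), np.uint8(25), np.uint8(158), np.uint8(246)), ((200, 60), np.uint8(11), np.uint8(165), np.uint8(165)), ((359, 150), np.uint8(0), np.uint8(14), np.uint8(53))]
w2 [((275, 215), np.uint8(23), np.uint8(113), np.uint8(246)), ((283, 150), np.uint8(26), np.uint8(103), np.uint8(246)), ((150, 100), np.uint8(19), np.uint8(128), np.uint8(235)), ((170, 150), np.uint8(16), np.uint8(115), np.uint8(102)), ((158, 165), np.uint8(16), np.uint8(137), np.uint8(232)), ((452, 200), np.uint8(16), np.uint8(158), np.uint8(242))]
```

View pics/z1.png

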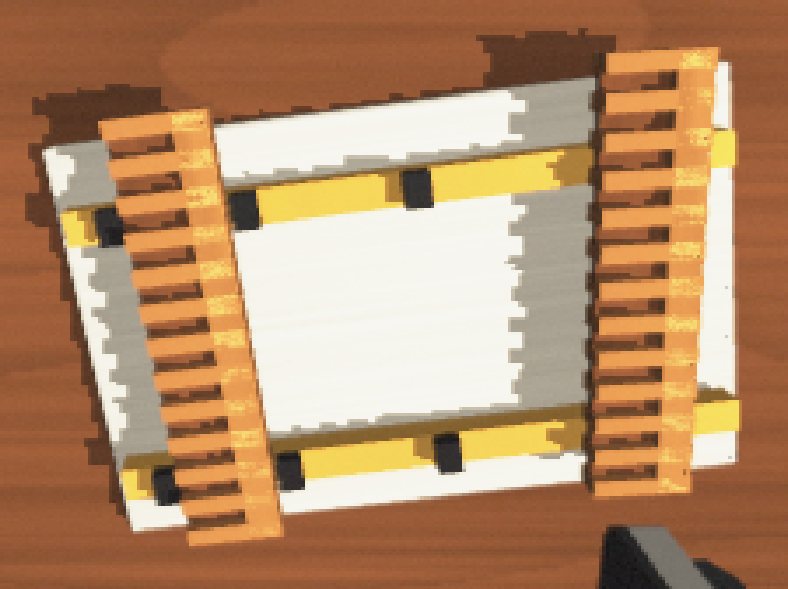

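Zoom: the askew comb is clearly rotated about 8–9° from the home comb, slots are on the rack's −y side, and the stops and rails are sharp. Next I measure with masks.

```bash
cat >> h.py <<'E'
def combmask(im,pale):
    h,s,v=masks(im)
    if pale: m=(h>=13)&(h<=32)&(s>80)&(s<150)&(v>85)
    else: m=(h>=12)&(h<=23)&(s>130)&(s<200)&(v>215)
    return cv2.morphologyEx(m.astype(np.uint8),cv2.MORPH_CLOSE,np.ones((9,9)))
def rect(p,m,z):
    c=max(cv2.findContours(m.astype(np.uint8),0,1)[0],key=cv2.contourArea)[:,0].astype(float)
    X=cast(p,c,z)[:,:2]; (cx,cy),(w,h),a=cv2.minAreaRect((X*1000).astype(np.float32))
    if w<h: w,h,a=h,w,a+90
    a=(a+90)%180-90
    u=np.array([np.cos(np.radians(a)),np.sin(np.radians(a))]);n=np.array([-u[1],u[0]])
    cor=np.array([np.array([cx,cy])+i*u*w/2+j*n*h/2 for i,j in((-1,-1),(-1,1),(1,1),(1,-1))])/1000
    px=proj(p,np.c_[cor,np.full(4,z)])
    return np.array([cx,cy])/1000,w,h,a,cor,px
E
python3 - <<'E'
from h import *
for f in('w1','w2'):
    p,im=load(f)
    for pale in(0,1):
        for m,st,ce in blobs(combmask(im,pale),1500):
            r=rect(p,m,.016 if pale else .040)
            print(f,pale,ce.round(),r[0].round(4),'%.1f x %.1f @ %.2f'%(r[1],r[2],r[3]),'px',r[5].round(1).tolist())
E
```

```text
w1 0 [426. 176.] [0.5465 0.155 ] 149.6 x 38.8 @ 3.56 px [[413.4, 106.7], [454.7, 104.0], [445.1, 247.6], [409.4, 249.7]]
w1 0 [295. 193.] [0.5659 0.0135] 149.4 x 38.0 @ 8.08 px [[259.5, 130.1], [298.3, 124.4], [320.3, 261.8], [286.6, 266.1]]
w1 0 [ 30. 195.] [ 0.5604 -0.2537] 68.6 x 43.7 @ 15.21 px [[-4.6, 169.4], [34.0, 158.0], [68.9, 220.2], [32.2, 230.2]]
w1 1 [ 26. 172.] [ 0.5317 -0.2848] 147.2 x 50.3 @ 11.56 px [[-42.5, 97.9], [3.0, 87.3], [68.8, 221.6], [28.3, 229.8]]
w1 1 [129. 155.] [ 0.5303 -0.165 ] 150.4 x 47.0 @ 0.85 px [[88.3, 88.1], [135.1, 87.4], [161.3, 226.8], [120.6, 227.3]]
w2 0 [583. 176.] [0.5467 0.1532] 150.0 x 35.3 @ 3.63 px [[580.9, 106.5], [618.8, 104.1], [586.6, 247.8], [553.9, 249.6]]
w2 0 [449. 193.] [0.5647 0.0229] 150.0 x 40.2 @ 8.03 px [[432.2, 128.2], [474.3, 122.3], [472.6, 260.5], [436.1, 265.0]]
w2 1 [159. 155.] [ 0.5306 -0.291 ] 152.3 x 47.1 @ 11.97 px [[108.0, 93.0], [152.1, 82.7], [201.4, 221.9], [162.6, 229.7]]
w2 1 [274. 155.] [ 0.5301 -0.165 ] 150.4 x 32.4 @ 0.75 px [[254.1, 87.0], [286.4, 86.6], [292.5, 226.0], [264.4, 226.3]]
w2 1 [498. 153.] [0.5349 0.0879] 132.3 x 78.3 @ 87.95 px [[442.0, 198.5], [453.8, 126.6], [579.6, 131.5], [559.0, 202.7]]
```

```bash
python3 - <<'E'
from h import *
p,im=load('w1')
Z=lambda q:np.array(q)/[3.5,3.1]+[240,90]
def show(n,q,z):
    X=cast(p,Z(q),z);X=X[:,:2];c=X.mean(0)
    print(n,X.round(4).tolist(),'c',c.round(4),[round(np.linalg.norm(X[i]-X[(i+1)%4])*1e3,1) for i in range(4)],'ang',[round(np.degrees(np.arctan2(*(X[b]-X[a])[::-1])),2) for a,b in((0,3),(1,2))])
show('home',[(99,122),(210,109),(283,536),(188,546)],.04)
show('askew',[(607,53),(719,47),(690,492),(592,496)],.04)
R=cast(p,Z([(62,212),(68,246),(737,130),(737,165),(120,472),(126,500),(741,400),(741,432)]),.024)[:,:2]
print('rails',R.round(4).tolist())
d=R[[2,3,6,7]]-R[[0,1,4,5]];print(np.degrees(np.arctan2(-d[:,0],d[:,1])),np.linalg.norm(d,axis=1))
S=cast(p,Z([(432,168),(434,205),(463,433),(466,469)]),.032)[:,:2];print('stop outer top',S.round(4))
pl=cast(p,Z([(43,150),(730,62),(738,462),(134,531)]),.01)[:,:2];print('plate',pl.round(4), [np.linalg.norm(pl[i]-pl[(i+1)%4]) for i in range(4)])
# heights: corners in two views
p2,im2=load('w2');a=cv2.resize(im2[80:280,390:620],None,fx=3.4,fy=3,interpolation=0);cv2.imwrite('pics/z2.png',a[:,:,::-1])
E
```

```text
home [[0.4939, -0.0073], [0.49, 0.0235], [0.6386, 0.0434], [0.6426, 0.0131]] c [0.5663 0.0182] [np.float64(31.0), np.float64(149.9), np.float64(30.5), np.float64(150.1)] ang [np.float64(7.81), np.float64(7.63)]
askew [[0.4734, 0.1311], [0.4717, 0.1611], [0.6212, 0.1705], [0.6228, 0.14]] c [0.5473 0.1507] [np.float64(30.1), np.float64(149.8), np.float64(30.5), np.float64(149.6)] ang [np.float64(3.42), np.float64(3.57)]
rails [[0.5248, -0.0226], [0.5364, -0.0216], [0.4978, 0.1757], [0.5091, 0.1772], [0.621, -0.0098], [0.6324, -0.0084], [0.5926, 0.1892], [0.6051, 0.1908]]
[7.75732614 7.81820917 8.09661677 7.80575366] [0.20020477 0.20062658 0.20102442 0.20105322]
stop outer top [[0.5091 0.0863]
 [0.5211 0.0874]
 [0.6021 0.0999]
 [0.616  0.1016]]
plate [[ 0.5056 -0.03  ]
 [ 0.4766  0.1765]
 [ 0.6234  0.1978]
 [ 0.6529 -0.0086]] [np.float64(0.20858466771243966), np.float64(0.14831189520553442), np.float64(0.20843830027902663), np.float64(0.14883673867689945)]
```

View pics/z2.png

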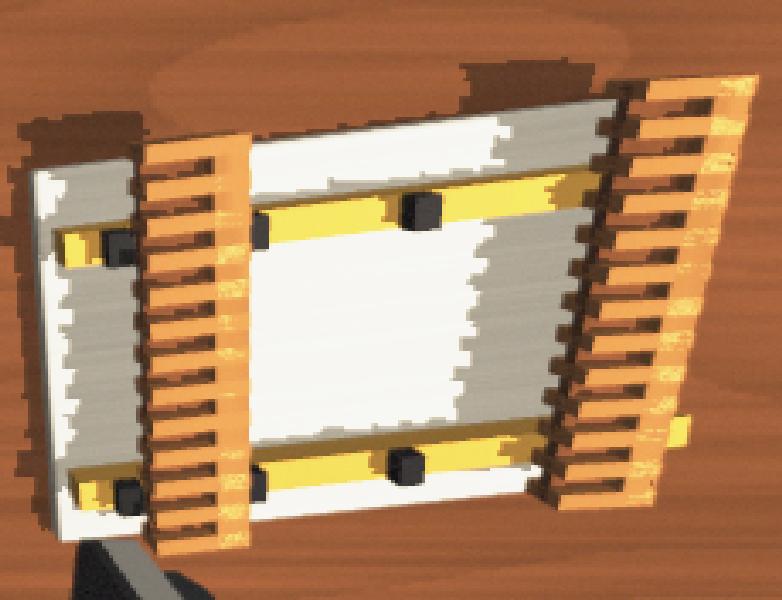

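z2 confirms the dark comb corners: home TL(138,147) to BR(248,546), askew TL(645,80) to BR(655,505). I'll triangulate their heights and work out the first move.

```bash
cat >> h.py <<'E'
TH=np.radians(7.8); O=np.array([.5676,.0640])
def rk(x,y): return O+np.array([x*np.cos(TH)-y*np.sin(TH),x*np.sin(TH)+y*np.cos(TH)])
def inrk(X):
    d=np.array(X)[:2]-O; return np.array([d[0]*np.cos(TH)+d[1]*np.sin(TH),-d[0]*np.sin(TH)+d[1]*np.cos(TH)])
E
python3 - <<'E'
from h import *
p,_=load('w1');p2,_=load('w2')
A=np.array([(99,122),(210,109),(283,536),(188,546),(607,53),(719,47),(690,492),(592,496),(432,168),(737,130)])/[3.5,3.1]+[240,90]
B=np.array([(138,147),(250,134),(248,546),(155,555),(645,80),(757,76),(655,505),(558,508),(440,193)])/[3.4,3]+[390,80]
for a,b in zip(A,B):
    x,r=tri([(p,a),(p2,b)]);print((x*1000).round(1),np.round(np.array(r)*1e3,1))
print('askew rk',inrk([.5473,.1507]),'home',inrk([.5663,.0182]))
print(move([.5473,.1507,.10],np.radians(183.5)))
t=rk(0,.045);print(t)
E
```

```text
[494.2  -7.9  36.5] [0. 0.]
[490.1  23.3  37.6] [0.1 0.1]
[638.8  43.4  39.1] [0.2 0.2]
[642.4  13.1  39.6] [0.3 0.3]
[473.3 131.8  37.5] [0.1 0.1]
[471.8 161.5  39. ] [0.1 0.1]
[620.2 169.7  41.9] [0.1 0.1]
[622.  139.6  41.1] [0.2 0.2]
[509.7  86.7  29.1] [0.2 0.2]
askew rk [-0.00834564  0.08865286] home [-0.00750375 -0.04519982]
[ 4.800e-03  6.631e-01  3.010e-01  2.000e-04 -1.000e-04 -1.880e-02]
[0.5614928  0.10858365]
```

Heights come out at about 39 ± 2 mm against the nominal 40, and the askew comb is at rack (-8, 89) mm with −4.3° skew. Everything is consistent, so I go and grip it.

```bash
python3 -m handwheel '[[0.005,0.663,0.3,0,0,-0.019,1],[0.005,0.663,0.3,0,0,-0.019,1],[0.005,0.663,0.3,0,0,-0.019,1],[0.005,0.663,0.3,0,0,-0.019,1],[0.005,0.663,0.3,0,0,-0.019,1],[0.005,0.663,0.3,0,0,-0.019,1],[0.005,0.663,0.3,0,0,-0.019,0.4],[0.005,0.663,0.38,0,0,-0.019,0.2],[0.005,0.663,0.458,0,0,-0.019,0.2],[0.005,0.663,0.458,0,0,-0.019,0.2]]' 20 && python3 -c "
from h import *
snap('wrist','w3');print(tool()[0],tool()[1].as_matrix()[:,0],move([.5473,.1507,.037],np.radians(183.5)))"
```

```text
time: 3.7
eef_pos: [0.5464, 0.1475, 0.0356]
tcp_rot: [-0.029, 1.0, -0.0, -0.002]
contact_force: [0.5, 0.4, 0.2]
opening: 0.599
finger_force: 0.0
[0.54782116 0.14782297 0.03724383] [-9.98294075e-01 -5.83782119e-02  9.61251284e-04] [ 0.0009  0.0073  0.0006 -0.     -0.0003 -0.0009]
```

View pics/w3.png

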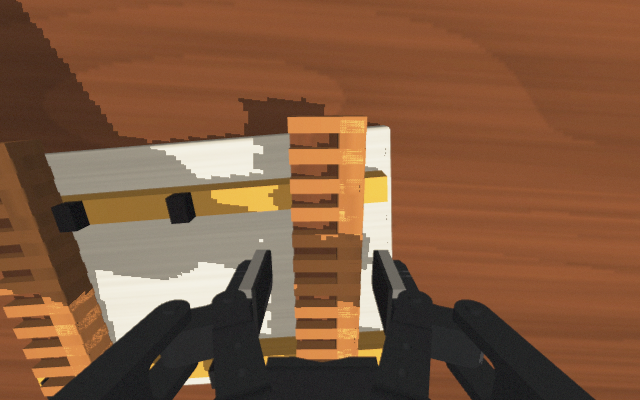

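The comb is well straddled: pads at (262,290) and (385,285), comb spanning 295–360. Closing.

```bash
python3 -m handwheel '[[0,0.007,0,0,0,0,0.2],[0,0.007,0,0,0,0,-1],[0,0.007,0,0,0,0,-1],[0,0.007,0,0,0,0,-1],[0,0.007,0,0,0,0,-1]]' 25 && python3 -c "
from h import *
t=rk(-.000,.045);P,R=tool();print(P,move([*rk(.0,.052),P[2]],np.radians(187.8)),inrk(P))"
```

```text
time: 4.38
eef_pos: [0.5491, 0.1517, 0.0389]
tcp_rot: [-0.03, 1.0, 0.0, 0.001]
contact_force: [-0.5, -1.0, 5.8]
opening: 0.347
finger_force: 26.1
[0.54906236 0.15169701 0.03893118] [-0.0232 -0.092   0.0001 -0.      0.0009 -0.0243] [-0.00646427  0.08940147]
```

```bash
python3 -m handwheel '[[-0.009,-0.03,0,0,0,-0.008,-1],[-0.018,-0.06,0,0,0,-0.016,-1],[-0.0277,-0.0916,0,0,0,-0.024,-1],[-0.0277,-0.0916,0,0,0,-0.024,-1],[-0.028,-0.1,0,0,0,-0.024,-1],[-0.0285,-0.105,0,0,0,-0.024,-1],[-0.029,-0.109,0,0,0,-0.024,-1],[-0.029,-0.109,0,0,0,-0.024,-1]]' 25 && python3 -c "
from h import *
P,R=tool();print(P,inrk(P),R.as_matrix()[:,0]);snap('wrist','w4')"
```

```text
time: 5.38
eef_pos: [0.5632, 0.1096, 0.0389]
tcp_rot: [-0.067, 0.998, 0.001, 0.002]
contact_force: [-0.2, 2.7, 6.2]
opening: 0.344
finger_force: 26.1
[0.56323801 0.10961547 0.03889676] [0.0018691  0.04578542] [-0.9909712  -0.1340342  -0.00330353]
```

View pics/w4.png

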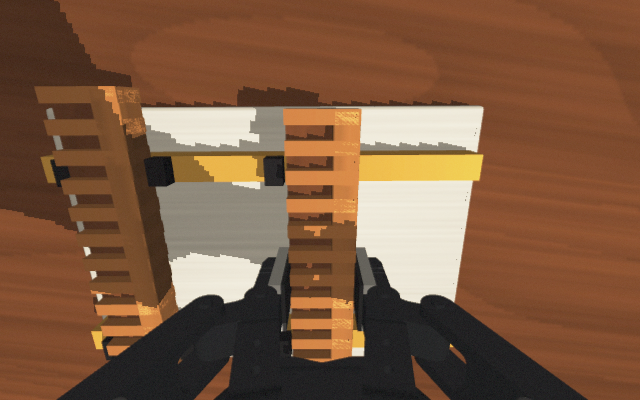

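The comb now reaches the near stop at (285,171), and the reaction force is just starting. I press a little further to seat both stops.

```bash
python3 -m handwheel '[[0,-0.004,0,0,0,0,-1],[0,-0.008,0,0,0,0,-1],[0,-0.01,0,0,0,0,-1],[0,-0.01,0,0,0,0,-1]]' 25 && python3 -c "
from h import *
s=monitor.get_state();P,R=tool();print(P,inrk(P),R.as_matrix()[:,0],s['wrist_torque'])"
```

```text
time: 5.92
eef_pos: [0.5635, 0.1076, 0.0389]
tcp_rot: [-0.067, 0.998, 0.002, 0.002]
contact_force: [-1.2, 9.7, 6.0]
opening: 0.346
finger_force: 26.2
[0.56345324 0.10764725 0.03890182] [0.00181522 0.0438062 ] [-0.99090832 -0.13449491 -0.00343845] [1.52567113 0.10063105 0.25286724]
```

```bash
python3 -m handwheel '[[0,0,0,0,0,0,0.2],[0,0.004,0,0,0,0,0.2],[0,0.006,0,0,0,0,0.2],[0,0.006,-0.15,0,0,0,0.2],[0,0.006,-0.3,0,0,0,0.2],[0,-0.1,-0.38,0,0,0,0.2],[0,-0.1,-0.38,0,0,0,0.2],[0,-0.1,-0.38,0,0,0,0.2]]' 25 && python3 -c "
from h import *
snap('wrist','w5')
p,im=load('w5');P,R=tool();print(P)
x0,y0=proj(p,[*rk(0,0),.03])[0].astype(int);print(x0,y0)
a=cv2.resize(im[y0-100:y0+100,max(x0-150,0):x0+110],None,fx=3,fy=3,interpolation=0);print(max(x0-150,0),y0-100);cv2.imwrite('pics/z5.png',a[:,:,::-1])
print(move([.53,-.235,.14],np.pi))"
```

```text
time: 6.92
eef_pos: [0.567, 0.0651, 0.1878]
tcp_rot: [-0.067, 0.998, 0.0, -0.001]
contact_force: [-0.4, -1.0, 0.2]
opening: 0.6
finger_force: 0.0
[0.56656349 0.06550359 0.1870586 ]
319 191
169 91
[ 1.912e-01 -7.322e-01  1.176e-01  2.000e-04 -1.200e-03  4.300e-02]
```

View pics/z5.png

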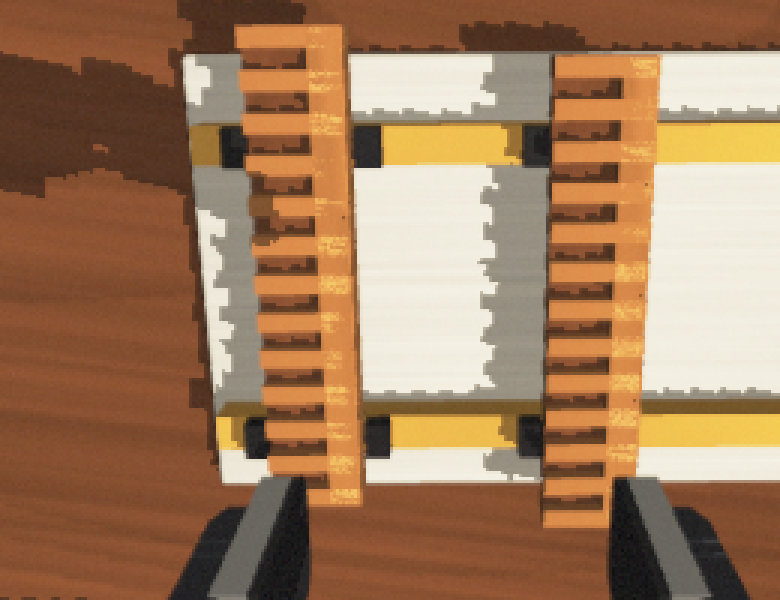

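z5: the slid comb touches both stops (top one at (551,145), bottom one at (543,435)) and lies parallel to the home comb. I compute its pose, then move on to view the pale combs.

```bash
python3 -m handwheel '[[0.19,-0.73,0.1,0,0,0.043,0.4],[0.19,-0.73,0.1,0,0,0.043,0.4],[0.19,-0.73,0.1,0,0,0.043,0.4],[0.19,-0.73,0.1,0,0,0.043,0.4],[0.19,-0.73,0.1,0,0,0.043,0.4],[0.19,-0.73,0.1,0,0,0.043,0.4],[0.19,-0.73,0.1,0,0,0.043,0.4]]' && python3 - <<'E'
from h import *
p,im=load('w5')
X=cast(p,np.array([(555,56),(660,56),(608,527),(543,527),(236,25),(344,25),(363,505),(268,505)])/3+[169,91],.04)
print('rk',np.array([inrk(x) for x in X]).round(4).tolist())
a=lambda i,j:np.degrees(np.arctan2(*(X[j]-X[i])[:2][::-1]));print('left edge ang',a(0,3),'home spine',a(5,6))
p,im=snap('wrist','w6');print(tool()[0])
x0,y0=proj(p,[.53,-.235,.016])[0].astype(int);x0-=130;y0=max(y0-95,0);print(x0,y0)
cv2.imwrite('pics/z6.png',cv2.resize(im[y0:y0+195,x0:x0+260],None,fx=3,fy=3,interpolation=0)[:,:,::-1])
E
```

```text
time: 7.85
eef_pos: [0.5313, -0.2331, 0.1474]
tcp_rot: [-0.0, 1.0, 0.001, -0.001]
contact_force: [0.3, 0.2, 1.2]
opening: 0.702
finger_force: 0.0
rk [[-0.0746, 0.0293], [-0.0746, 0.059], [0.0753, 0.0515], [0.0752, 0.0299], [-0.0831, -0.0603], [-0.0831, -0.0301], [0.067, -0.0297], [0.0669, -0.061]]
left edge ang 8.017035396734174 home spine 7.9327653827512625
[ 0.53159226 -0.23266997  0.14787196]
188 102
```

View pics/z6.png

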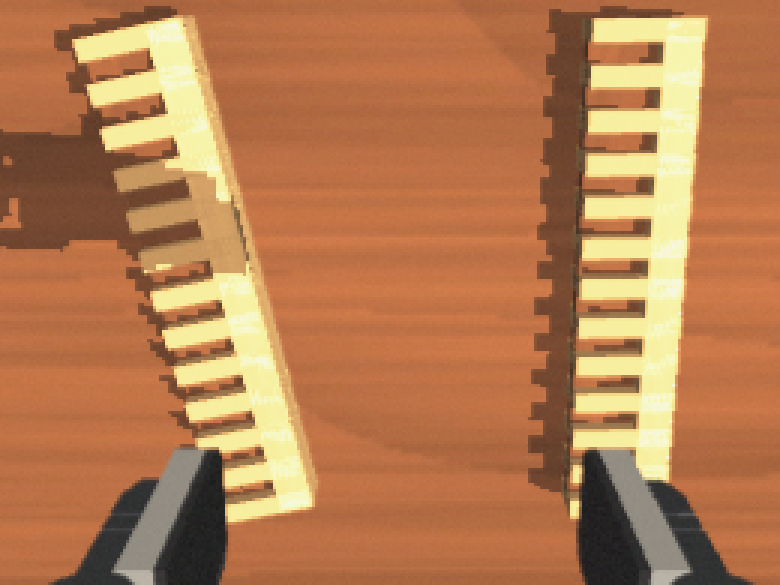

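```bash
sed -i 's/radians(7.8)/radians(7.85)/' h.py; python3 - <<'E'
from h import *
p,im=load('w6');p2,_=load('w2')
Z=lambda q:np.array(q)/3+[188,102]
for n,q in(('A',[(592,20),(707,17),(672,515),(571,517)]),('B',[(73,40),(183,16),(313,507),(209,525)])):
    X=cast(p,Z(q),.016)[:,:2]
    print(n,X.round(4).tolist(),'c',((X[0]+X[2])/2).round(4),((X[1]+X[3])/2).round(4),[round(np.linalg.norm(X[i]-X[(i+1)%4])*1e3,1) for i in range(4)],'ang',[round(np.degrees(np.arctan2(*(X[b]-X[a])[::-1])),2) for a,b in((0,3),(1,2))])
print(tri([(p,Z((707,17))),(p2,[286.4,86.6])]),tri([(p,Z((592,20))),(p2,[254.1,87])]))
E
```

```text
A [[0.4559, -0.1816], [0.4551, -0.1511], [0.6049, -0.1469], [0.6056, -0.1787]] c [ 0.5304 -0.1643] [ 0.5303 -0.1649] [np.float64(30.5), np.float64(149.9), np.float64(31.8), np.float64(149.8)] ang [np.float64(1.11), np.float64(1.61)]
B [[0.461, -0.3199], [0.4549, -0.2901], [0.602, -0.2599], [0.6084, -0.2929]] c [ 0.5315 -0.2899] [ 0.5316 -0.2915] [np.float64(30.4), np.float64(150.2), np.float64(33.6), np.float64(149.8)] ang [np.float64(10.39), np.float64(11.62)]
(array([ 0.45480511, -0.15017112,  0.01310218]), [np.float64(0.00029949247659614395), np.float64(0.0002994924765962169)]) (array([ 0.455501  , -0.18191214,  0.01768729]), [np.float64(0.00033526467790562876), np.float64(0.00033526467790550446)])
```

Heights are 13–18 mm against the nominal 16. A is at (0.5303, −0.165), 1.1°; B is at (0.5315, −0.291), 11.6°. Next I grasp A.

```bash
python3 -c "
from h import *
print(move([.5303,-.165,.07],np.radians(181.1)),move([.5303,-.165,.024],np.radians(181.1)))"
```

```text
[ 0.0026  0.1688  0.195   0.0006 -0.0006 -0.0057] [ 0.0024  0.1686  0.31    0.0006 -0.0006 -0.0057]
```

```bash
python3 -m handwheel '[[0.0025,0.169,0.19,0,0,-0.006,0.3],[0.0025,0.169,0.19,0,0,-0.006,0.3],[0.0025,0.169,0.25,0,0,-0.006,0.3],[0.0025,0.169,0.31,0,0,-0.006,0.3],[0.0025,0.169,0.31,0,0,-0.006,0.3]]' && python3 -c "
from h import *
print(move([.5303,-.165,.024],np.radians(181.1)),tool()[0])"
```

```text
time: 8.52
eef_pos: [0.5294, -0.164, 0.0231]
tcp_rot: [-0.011, 1.0, 0.001, -0.002]
contact_force: [-0.7, -0.2, 0.5]
opening: 0.647
finger_force: 0.0
[-0.0023 -0.0024 -0.0023  0.0009 -0.0015  0.0008] [ 0.52937169 -0.16403806  0.02309456]
```

Good. Close and lift.

```bash
python3 -m handwheel '[[-0.002,-0.002,-0.002,0,0,0,-1],[-0.002,-0.002,-0.002,0,0,0,-1],[-0.002,-0.002,-0.002,0,0,0,-1],[-0.002,-0.002,-0.002,0,0,0,-1],[-0.002,-0.002,-0.002,0,0,0,-1]]' 40 && python3 -m handwheel '[[0,0,-0.1,0,0,0,-1],[0,0,-0.25,0,0,0,-1],[0,0,-0.25,0,0,0,-1],[0,0,-0.25,0,0,0,-1]]' && python3 -c "
from h import *
P=tool()[0];print(P);snap('wrist','w7')
t=rk(-.048,0);print(t,move([*t,.12],TH+np.pi/2))"
```

```text
time: 9.15
eef_pos: [0.533, -0.1681, 0.0277]
tcp_rot: [-0.009, 1.0, -0.0, 0.001]
contact_force: [0.4, 1.8, 6.1]
opening: 0.334
finger_force: 40.9
time: 9.65
eef_pos: [0.5311, -0.1676, 0.1255]
tcp_rot: [-0.009, 1.0, 0.0, -0.0]
contact_force: [-0.5, -0.8, -0.5]
opening: 0.334
finger_force: 40.2
[ 0.53114857 -0.16758545  0.12554198]
[0.52004981 0.05744415] [ 1.560e-02  5.620e-01  1.180e-02 -3.000e-04 -1.000e-03  4.624e-01]
```

```bash
python3 -m handwheel '[[0.016,0.56,0.01,0,0,0.462,-1],[0.016,0.56,0.01,0,0,0.462,-1],[0.016,0.56,0.01,0,0,0.462,-1],[0.016,0.56,0.01,0,0,0.462,-1],[0.016,0.56,0.01,0,0,0.462,-1],[0.016,0.56,0.01,0,0,0.462,-1],[0.016,0.56,0.01,0,0,0.462,-1],[0.016,0.56,0.01,0,0,0.462,-1],[0.016,0.56,0.01,0,0,0.462,-1],[0.016,0.56,0.01,0,0,0.462,-1]]' && python3 -c "
from h import *
P,R=tool();print(P,inrk(P));p,im=snap('wrist','w8')
print(move([*rk(-.048,0),.078],TH+np.pi/2))
# comb in hand
m=combmask(im,1); 
for b,st,ce in blobs(m,1500):
    r=rect(p,b,P[2]-.0105); print(st,ce,r[0],r[1:4],r[5].round(1).tolist(),[inrk(c).round(4).tolist() for c in r[4]])
cv2.imwrite('pics/w8.png',im[:,:,::-1])"
```

```text
time: 10.95
eef_pos: [0.5203, 0.0562, 0.1207]
tcp_rot: [0.656, 0.755, -0.001, -0.001]
contact_force: [-0.7, -1.1, 0.4]
opening: 0.334
finger_force: 40.2
[0.52025093 0.05618983 0.1206514 ] [-0.04797208 -0.00127004]
[ 3.300e-03 -5.000e-04  1.075e-01 -6.000e-04 -1.000e-04  1.100e-03]
[  282    33   214   329 15299] [326.10288254 226.80946467] [0.52234833 0.08985782] (176.17408752441406, 68.99922943115234, 79.41656494140625) [[341.8, 368.5], [220.8, 335.9], [327.8, -34.1], [495.0, 33.0]] [[-0.0364, -0.0627], [-0.1019, -0.0409], [-0.0462, 0.1263], [0.0193, 0.1045]]
```

View pics/w8.png

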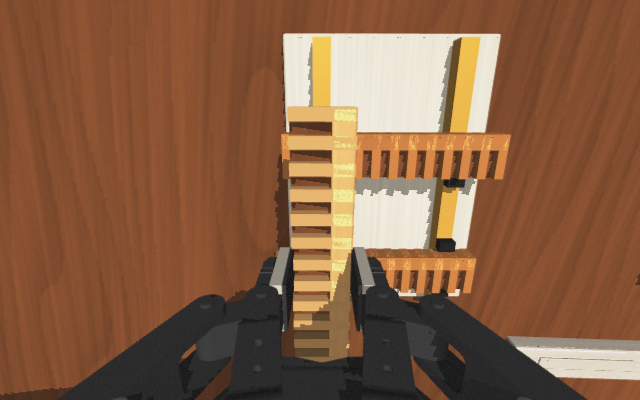

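The comb is held square, with its +y end edge at (288–357, 107). That was my 11th picture, one over the limit of 10, so from here I check with numbers only.

```bash
python3 - <<'E'
from h import *
p,im=load('w8');P=np.array([.5203,.0562,.1207])
X=cast(p,[[288,108],[357,107]],.1207-.0105);print([inrk(x).round(4) for x in X],inrk(X.mean(0)).round(4),inrk(P))
# calibration check: rack features in this yaw: rail ends near (313,38)-(330,38), far (461,38)-(479,38); slid comb far end corners
for q,z in(([321.5,38],.024),([470,38],.024),([510,135],.04),([508,179],.04)): print(q,inrk(cast(p,q,z)[0]).round(4))
E
```

```text
[array([-0.0623,  0.0762]), array([-0.0335,  0.0767])] [-0.0479  0.0764] [-0.04792208 -0.00126667]
[321.5, 38] [-0.0488  0.1182]
[470, 38] [0.0468 0.1185]
[510, 135] [0.0747 0.0589]
[508, 179] [0.079  0.0295]
```

```bash
python3 -m handwheel '[[-0.0055,-0.002,0.06,0,0,0,-1],[-0.0055,-0.002,0.1,0,0,0,-1],[-0.0055,-0.002,0.125,0,0,0,-1],[-0.0055,-0.002,0.131,0,0,0,-1],[-0.0055,-0.002,0.134,0,0,0,-1],[-0.0055,-0.002,0.134,0,0,0,-1]]' && python3 -c "
from h import *
P,R=tool();print(P,inrk(P),R.as_matrix().round(4).tolist())"
```

```text
time: 11.75
eef_pos: [0.521, 0.0539, 0.0689]
tcp_rot: [0.657, 0.754, 0.0, 0.0]
contact_force: [-0.4, 0.9, -0.2]
opening: 0.333
finger_force: 40.2
[0.5210428  0.05389891 0.06888558] [-0.04750053 -0.00364765] [[-0.138, 0.9904, 0.0011], [0.9904, 0.138, -0.0001], [-0.0002, 0.0011, -1.0]]
```

```bash
python3 -m handwheel '[[0,0,0.002,0,0,0,-1],[0,0,0.003,0,0,0,-1],[0,0,0.003,0,0,0,-1]]'; python3 -m handwheel '[[0,0,0.002,0,0,0,-1],[0,0,0.003,0,0,0,-1],[0,0,0.003,0,0,0,-1]]'
```

```text
time: 12.12
eef_pos: [0.5209, 0.0539, 0.0677]
tcp_rot: [0.657, 0.754, 0.0, 0.0]
contact_force: [-0.8, 1.3, 2.9]
opening: 0.337
finger_force: 40.5
time: 12.5
eef_pos: [0.5209, 0.0539, 0.0676]
tcp_rot: [0.656, 0.754, -0.0, -0.0]
contact_force: [-4.1, 1.0, 9.4]
opening: 0.332
finger_force: 41.3
```

```bash
python3 -m handwheel '[[0,0,-0.004,0,0,0,-1],[0,0,-0.004,0,0,0,0.1],[0,0,-0.004,0,0,0,0.1],[0,0,-0.004,0,0,0,0.1],[0,0,-0.1,0,0,0,0.2],[0,0,-0.25,0,0,0,0.2],[0,0,-0.3,0,0,0,0.3],[0,0,-0.3,0,0,0,0.3]]' && python3 - <<'E'
from h import *
P,R=tool();print(P,inrk(P));p,im=snap('wrist','w9')
h,s,v=masks(im)
m=((h>=18)&(h<=32)&(s>75)&(s<150)&(v>170)).astype(np.uint8)
x0,y0=proj(p,[*rk(-.048,.075),.056])[0];print('expect end mid',x0,y0,'ends',proj(p,[[*rk(-.063,.075),.056],[*rk(-.033,.075),.056],[*rk(-.033,-.075),.056]]).round(1).tolist())
x0,y0=int(x0),int(y0)
for y in range(y0-6,y0+10): print(y,''.join('%4d'%(s[y,x]) for x in range(x0-26,x0+27,2)))
E
```

```text
time: 13.5
eef_pos: [0.5219, 0.0538, 0.1881]
tcp_rot: [0.657, 0.754, 0.001, 0.002]
contact_force: [-0.2, -0.8, -0.9]
opening: 0.647
finger_force: 0.0
[0.52187975 0.05379276 0.18809992] [-0.04668592 -0.00386711]
expect end mid 319.39874907584624 103.82744985840917 ends [[300.5, 103.8], [338.3, 103.9], [335.4, 270.5]]
97   18  21  20  19  19  20  19  19  18  30 168 170 168 171 167 168 134  19  17  20  19  20  20  20  20  19  18
98   18  21  20  19  19  21  19  20  34  34 166 170 170 170 170 168 133  19  18  20  18  20  20  19  20  18  20
99   18  20  20  18  19  20  19  20  34  30 167 169 170 170 168 167 132  20  18  20  20  21  20  21  19  18  19
100   18  20  20  19  20  21  19  19  33  30 166 170 170 169 168 168 134  19  18  19  19  20  20  20  19  18  20
101   18  19  20  18  20  20  18  18  35  32 169 171 171 168 171 170 134  19  17  20  19  21  20  20  20  18  19
102   19  20  20  19  20  20  19  19  37  31 168 171 170 171 172 167 134  18  17  20  20  19  19  20  20  17  20
103   18  19  20  19  20  20  19  18  35  30 164 169 171 171 170 172 135  19  17  20  19  19  19  20  19  1
[... 322 characters left out ...]
21 127  31  20  18  20
107   19  19  22  19  61 130 130 130 130 131 131 132 130 130 132 132 132  95 125 116 110 129 122  27  20  19  19
108   19  21  23  20  61 131 129 131 131 131 130 132 129 132 131 133 130 102 109 113  89  99 102  27  20  18  18
109   19  20  20  20  59 131 131 130 132 131 131 131 131 132 132 132 129 112 116 113  85  87 109  29  20  20  19
110   19  19  22  19  61 131 131 131 130 130 130 130 130 132 130 131 130 113 116 114  95 100 114  28  20  19  19
111   19  19  20  19  62 131 132 132 132 130 131 131 130 132 133 130 132 121 125 111  85  95 103  27  20  19  19
112   19  20  22  20  62 142 141 138 138 141 141 138 141 132 131 132 130 120 127 124 110 119 111  28  20  18  21
```

The pale comb end lies within about 1 mm of prediction. I check this against the rails and the slid comb in the same picture, plus the angle.

```bash
cat >> h.py <<'E'
def edge(ch,a,b,width=1):
    """sub-pixel position of strongest step of channel between pixels a and b"""
    n=int(4*np.hypot(*(np.array(b)-a)));t=np.linspace(0,1,n)
    P=np.array(a)+t[:,None]*(np.array(b)-a)
    v=cv2.remap(ch.astype(np.float32),P[:,0].astype(np.float32)[None],P[:,1].astype(np.float32)[None],1)[0]
    g=np.abs(np.convolve(v,np.r_[np.ones(4),-np.ones(4)],'valid'));i=g.argmax()+3.5
    return P[int(i)], g.max()/4
def probe(p,ch,x,y,z,dx,dy,r=.008):
    """edge near rack point (x,y,z), searched along (dx,dy) in rack; returns rack coords"""
    a,b=[proj(p,[*rk(x+k*r*dx,y+k*r*dy),z])[0] for k in(-1,1)]
    e,g=edge(ch,a,b); return inrk(cast(p,e,z)[0]),g
E
python3 - <<'E'
from h import *
p,im=load('w9');h,s,v=masks(im)
def q(n,*a):
    e,g=probe(p,s,*a);print(n,(e*1e3).round(1),round(g))
for y in(.115,.105,.095,.085): q('rail near L',-.054,y,.024,1,0,.006);q('rail near R',-.042,y,.024,1,0,.006);q('rail far R',.054,y,.024,1,0,.006)
q('rail end near',-.048,.12,.024,0,1);q('rail end far',.048,.12,.024,0,1)
for x in(.01,.03,.05):q('slid top edge',x,.06,.04,0,1)
q('slid end',.075,.055,.04,1,0)
for y in(.072,.06,.05,.03,.01):q('pale spine',-.033,y,.056,1,0)
q('pale L',-.063,.072,.056,1,0)
for x in(-.058,-.048,-.038):q('pale end',x,.075,.056,0,1)
E
```

```text
rail near L [-55. 115.] 71
rail near R [-43. 115.] 85
rail far R [ 52.8 115. ] 96
rail near L [-55.1 105. ] 71
rail near R [-42.9 105. ] 84
rail far R [ 53.1 105. ] 87
rail near L [-55.  95.] 97
rail near R [-43.  95.] 87
rail far R [53. 95.] 75
rail near L [-55.2  85. ] 96
rail near R [-42.8  85. ] 88
rail far R [53. 85.] 84
rail end near [-48.  121.6] 82
rail end far [ 48. 122.] 83
slid top edge [10. 60.] 75
slid top edge [30.  60.3] 63
slid top edge [50.  60.1] 72
slid end [81. 55.] 7
pale spine [-32.9  72. ] 73
pale spine [-33.  60.] 12
pale spine [-35.  50.] 18
pale spine [-32.9  30. ] 61
pale spine [-32.9  10. ] 53
pale L [-62.5  72. ] 53
pale end [-58.   74.4] 66
pale end [-48.   74.4] 28
pale end [-38.   74.4] 67
```

Pale comb 1 is square, +1.3 mm across the rail and −0.6 mm along it, which is good. Now B.

```bash
python3 -c "
from h import *
print(tool()[0],move([.5315,-.2905,.12],np.radians(11.6)))"
```

```text
[0.52063307 0.05388124 0.1859897 ] [-8.565e-01 -9.180e-02  1.651e-01  3.000e-04 -2.000e-04  4.796e-01]
```

```bash
python3 -m handwheel '[[-0.857,-0.092,0.1,0,0,0.48,0.3],[-0.857,-0.092,0.1,0,0,0.48,0.3],[-0.857,-0.092,0.1,0,0,0.48,0.3],[-0.857,-0.092,0.165,0,0,0.48,0.3],[-0.857,-0.092,0.165,0,0,0.48,0.3],[-0.857,-0.092,0.165,0,0,0.48,0.3],[-0.857,-0.092,0.165,0,0,0.48,0.3],[-0.857,-0.092,0.165,0,0,0.48,0.3],[-0.857,-0.092,0.165,0,0,0.48,0.3],[-0.857,-0.092,0.165,0,0,0.48,0.3]]' && python3 - <<'E'
from h import *
print(tool()[0],move([.5315,-.2905,.025],np.radians(11.6)))
import h
p,im=snap('wrist','w10');hh,s,v=masks(im)
h.TH=np.radians(11.6);h.O=np.array([.5315,-.2905])   # comb B frame
def q(n,*a):
    for ch,c in((s,'s'),(v,'v')):
        e,g=probe(p,ch,*a);print(n,c,(e*1e3).round(1),round(g),end=' ')
    print()
for x in(.01,.03,.05,.07):q('spine',x,.015,.016,0,1)
q('tooth',.0725,-.015,.016,0,1);q('end',.075,.009,.016,1,0);q('end',.075,.0,.016,1,0)
E
```

```text
time: 14.8
eef_pos: [0.5307, -0.2901, 0.1185]
tcp_rot: [0.995, 0.102, -0.001, -0.001]
contact_force: [0.1, 0.6, -0.1]
opening: 0.651
finger_force: 0.0
[ 0.53074649 -0.2900861   0.11848598] [ 0.002   0.0018  0.2337 -0.0006  0.0005  0.0004]
spine s [10.  14.8] 44 spine v [10.  15.8] 30 
spine s [30.  15.6] 60 spine v [30.  15.4] 39 
spine s [50.  15.6] 43 spine v [50.  15.9] 42 
spine s [70.  15.4] 41 spine v [70.  16.2] 41 
tooth s [ 72.5 -14.4] 43 tooth v [ 72.5 -14.7] 65 
end s [74.6  9. ] 47 end v [74.6  9. ] 45 
end s [74.6 -0. ] 42 end v [74.6 -0. ] 58
```

Independent view from the other side agrees to within 0.5 mm. Descend and grip.

```bash
python3 -m handwheel '[[0.001,0.002,0.15,0,0,0,0.3],[0.001,0.002,0.232,0,0,0,0.3],[0.001,0.002,0.232,0,0,0,0.3],[0.001,0.002,0.232,0,0,0,-1],[0.001,0.002,0.232,0,0,0,-1],[0.001,0.002,0.232,0,0,0,-1],[0.001,0.002,0.232,0,0,0,-1],[0.001,0.002,0.232,0,0,0,-1]]' 40 && python3 -m handwheel '[[0,0,-0.1,0,0,0,-1],[0,0,-0.26,0,0,0,-1],[0,0,-0.26,0,0,0,-1],[0,0,-0.26,0,0,0,-1]]' && python3 -c "
from h import *
print(tool()[0],move([*rk(.047,0),.13],TH+np.pi/2))"
```

```text
time: 15.85
eef_pos: [0.5334, -0.2925, 0.0296]
tcp_rot: [0.995, 0.1, 0.002, 0.001]
contact_force: [-0.0, -0.3, 6.7]
opening: 0.332
finger_force: 40.5
time: 16.35
eef_pos: [0.5318, -0.2913, 0.1314]
tcp_rot: [0.995, 0.1, 0.0, 0.0]
contact_force: [-0.3, -0.3, -1.7]
opening: 0.331
finger_force: 39.8
[ 0.53177666 -0.29128522  0.13139353] [ 3.825e-01 -8.449e-01  3.300e-03  2.000e-04  0.000e+00 -4.796e-01]
```

```bash
python3 -m handwheel '[[0.382,-0.845,0.003,0,0,-0.48,-1],[0.382,-0.845,0.003,0,0,-0.48,-1],[0.382,-0.845,0.003,0,0,-0.48,-1],[0.382,-0.845,0.003,0,0,-0.48,-1],[0.382,-0.845,0.003,0,0,-0.48,-1],[0.382,-0.845,0.003,0,0,-0.48,-1],[0.382,-0.845,0.003,0,0,-0.48,-1],[0.382,-0.845,0.003,0,0,-0.48,-1],[0.382,-0.845,0.003,0,0,-0.48,-1],[0.382,-0.845,0.003,0,0,-0.48,-1],[0.382,-0.845,0.003,0,0,-0.48,-1]]' && python3 - <<'E'
from h import *
P,R=tool();print(P,inrk(P),move([*rk(.047,0),.078],TH+np.pi/2))
p,im=snap('wrist','w11');h,s,v=masks(im)
def q(n,*a):
    for ch,c in((s,'s'),(v,'v'),(h.astype(float),'h')):
        e,g=probe(p,ch,*a);print(n,c,(e*1e3).round(1),round(g),end=' | ')
    print()
zt=P[2]-.0115
for x in(.04,.047,.055):q('held end',x,.075,zt,0,1,.01)
q('held +x',.062,.072,zt,1,0,.01);q('held -x',.032,.072,zt,1,0,.01)
q('rail nearL',-.054,.1,.024,1,0,.006)
q('rail nearR',-.042,.1,.024,1,0,.006)
q('rail farR',.054,.1,.024,1,0,.006)
for x in(-.02,.0,.02):q('slid edge',x,.06,.04,0,1)
q('pale1 end',-.048,.075,.056,0,1);q('pale1 end',-.038,.075,.056,0,1)
E
```

```text
time: 17.73
eef_pos: [0.6138, 0.07, 0.1294]
tcp_rot: [0.657, 0.754, -0.0, -0.0]
contact_force: [0.4, -0.0, -0.4]
opening: 0.337
finger_force: 39.8
[0.6138185  0.07002569 0.12938803] [ 0.04660837 -0.00034331] [ 8.000e-04  1.100e-03  1.285e-01 -3.000e-04 -1.000e-04 -2.000e-04]
held end s [40.  73.8] 59 | held end v [40.  74.1] 28 | held end h [40.  67.4] 6 | 
held end s [47.  73.6] 19 | held end v [47.  67.4] 83 | held end h [47. 67.] 3 | 
held end s [55.  73.8] 58 | held end v [55.  67.4] 82 | held end h [55. 74.] 6 | 
held +x s [62.1 72. ] 50 | held +x v [61.7 72. ] 49 | held +x h [61.8 72. ] 4 | 
held -x s [31.9 72. ] 53 | held -x v [33. 72.] 4 | held -x h [32.9 72. ] 5 | 
rail nearL s [-55.1 100. ] 90 | rail nearL v [-55.2 100. ] 3 | rail nearL h [-57.2 100. ] 2 | 
rail nearR s [-37.9 100. ] 76 | rail nearR v [-37.9 100. ] 89 | rail nearR h [-37.9 100. ] 3 | 
rail farR s [ 52.9 100. ] 73 | rail farR v [ 53.3 100. ] 2 | rail farR h [ 53.3 100. ] 1 | 
slid edge s [-20.   60.3] 64 | slid edge v [-20.   60.5] 48 | slid edge h [-20.   60.7] 6 | 
slid edge s [ 0.  60.3] 70 | slid edge v [ 0.  60.7] 48 | slid edge h [ 0.  60.9] 5 | 
slid edge s [20.  60.3] 66 | slid edge v [20.  60.5] 49 | slid edge h [20.  60.7] 6 | 
pale1 end s [-48.   74.7] 63 | pale1 end v [-48.   68.2] 84 | pale1 end h [-48.   74.8] 6 | 
pale1 end s [-38.   73.2] 23 | pale1 end v [-38.   74.8] 28 | pale1 end h [-38.   73.3] 6 |
```

```bash
python3 -m handwheel '[[0.0035,0,0.08,0,0,0,-1],[0.0035,0,0.13,0,0,0,-1],[0.0035,0,0.146,0,0,0,-1],[0.0035,0,0.15,0,0,0,-1],[0.0035,0,0.15,0,0,0,-1]]'; python3 -m handwheel '[[0,0,0.002,0,0,0,-1],[0,0,0.003,0,0,0,-1],[0,0,0.003,0,0,0,-1]]'
```

```text
time: 18.4
eef_pos: [0.6145, 0.0716, 0.0706]
tcp_rot: [0.657, 0.754, 0.0, 0.001]
contact_force: [-0.1, -0.3, -0.9]
opening: 0.334
finger_force: 39.8
time: 18.77
eef_pos: [0.6145, 0.0716, 0.0696]
tcp_rot: [0.657, 0.754, 0.0, 0.001]
contact_force: [-1.1, -0.3, 3.3]
opening: 0.335
finger_force: 40.2
```

Contact made, so I settle slightly, release, lift and look again.

```bash
python3 -m handwheel '[[0,0,0.002,0,0,0,-1],[0,0,0.002,0,0,0,-1],[0,0,0,0,0,0,-1],[0,0,0,0,0,0,0.1],[0,0,0,0,0,0,0.1],[0,0,0,0,0,0,0.1],[0,0,-0.1,0,0,0,0.2],[0,0,-0.25,0,0,0,0.2],[-0.08,-0.12,-0.3,0,0,0,0.2],[-0.08,-0.12,-0.3,0,0,0,0.2],[-0.08,-0.12,-0.3,0,0,0,0.2]]' && python3 - <<'E'
from h import *
P,R=tool();print(P,inrk(P))
p,im=snap('wrist','w12');h,s,v=masks(im)
def q(n,*a):
    for ch,c in((s,'s'),(v,'v')):
        e,g=probe(p,ch,*a);print(n,c,(e*1e3).round(1),round(g),end=' | ')
    print()
for sx in(-.048,.048):
    for dx in(-.008,.008):q('end',sx+dx,.075,.056,0,1)
    for y in(.072,.03,.01):
        q('+x',sx+.015,y,.056,1,0);
    q('-x',sx-.015,.072,.056,1,0)
q('rail nearL',-.054,.1,.024,1,0,.006);q('rail nearR',-.042,.1,.024,1,0,.006)
q('rail farR',.054,.1,.024,1,0,.006);q('rail farL',.042,.1,.024,1,0,.006)
for x in(-.02,.0,.02):q('slid +y',x,.06,.04,0,1);q('slid -y',x,.03,.04,0,1);q('home +y',x,-.03,.04,0,1)
for sx in(-.048,.048):
    print('px of -y end',proj(p,[*rk(sx,-.075),.056]))
E
```

```text
time: 20.15
eef_pos: [0.5707, 0.0334, 0.1884]
tcp_rot: [0.657, 0.754, 0.0, -0.0]
contact_force: [0.5, 0.5, -0.3]
opening: 0.601
finger_force: 0.0
[0.57071159 0.03342123 0.18837498] [-0.00109402 -0.0307172 ]
end s [-56.   74.3] 52 | end v [-56.   68.3] 86 | 
end s [-40.   73.6] 26 | end v [-40.   68.3] 4 | 
+x s [-30.9  72. ] 56 | +x v [-30.7  72. ] 78 | 
+x s [-31.2  30. ] 46 | +x v [-33.1  30. ] 78 | 
+x s [-31.2  10. ] 64 | +x v [-31.2  10. ] 78 | 
-x s [-64.3  72. ] 65 | -x v [-63.9  72. ] 63 | 
end s [40.  74.8] 27 | end v [40.  74.8] 4 | 
end s [56.  74.8] 69 | end v [56.  68.6] 72 | 
+x s [62.1 72. ] 16 | +x v [62.1 72. ] 53 | 
+x s [62.7 30. ] 67 | +x v [60.6 30. ] 83 | 
+x s [62.3 10. ] 15 | +x v [62.3 10. ] 55 | 
-x s [30.7 72. ] 51 | -x v [30.3 72. ] 80 | 
rail nearL s [-55.2 100. ] 77 | rail nearL v [-54.5 100. ] 2 | 
rail nearR s [-41.2 100. ] 77 | rail nearR v [-41. 100.] 78 | 
rail farR s [ 53. 100.] 74 | rail farR v [ 53.5 100. ] 1 | 
rail farL s [ 39.3 100. ] 67 | rail farL v [ 40.8 100. ] 92 | 
slid +y s [-20.   58.9] 71 | slid +y v [-20.   59.1] 16 | 
slid -y s [-20.   29.5] 95 | slid -y v [-20.   29.5] 17 | 
home +y s [-20.  -26.6] 64 | home +y v [-20. -31.] 42 | 
slid +y s [ 0.  59.3] 74 | slid +y v [ 0.  59.5] 10 | 
slid -y s [ 0.  29.3] 69 | slid -y v [ 0.  29.3] 31 | 
home +y s [  0.  -26.9] 60 | home +y v [  0.  -26.9] 55 | 
slid +y s [20.  59.3] 74 | slid +y v [20.  59.5] 20 | 
slid -y s [20.  29.8] 70 | slid -y v [20.  31.2] 28 | 
home +y s [ 20.  -27.4] 60 | home +y v [ 20.  -30.8] 60 | 
px of -y end [[270.56080036 244.70405892]]
px of -y end [[374.99008653 244.81716938]]
```

Both pale combs are centred over the rails to within about 0.5 mm, square, and 40 mm above their pick height. The slid comb is still against its stops, and the gripper is clear. Handing in.

```bash
python3 -c "
from plant import ctrl
print(ctrl.sign_off())"
```

```text
the job is handed in; nothing more can be done
None
```

The job is handed in at about 20 s: the dark comb was slid snug against both stops, and both pale combs lie square over the rails, centred to about 1 mm by the wrist camera (I did not measure level separately); I viewed 11 pictures, one over the limit of 10.

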